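# Hold a medicine carton code-down in the corner of the pack reader

### The job

Verify the standing medicine carton on the pack reader: lay it with its printed square code face down on the reader's deck and press it into the corner, long side against the long fence and end against the short fence, firmly touching both at once and lying flat and square over the window. The program finishes while still holding the carton pressed there: do not let go. Leave the other things on the counter where they are.

Things in the scene. Friction and masses are not known exactly. Their poses are not given: they have to be found in the camera images.
- carton: Carton to verify: rigid white box 108x62x36 mm, 0.08-0.15 kg, at first standing on a 108x36 mm side, any heading. Origin at its centre. Axes: x = 36 mm thickness, pointing out of the broad face with the square black-and-white code (the face behind: grey printed panel); y = 108 mm length (either end may lead); z = 62 mm width, up at first. Pushed near its top on a broad face it topples, not slides.
- reader: Pack code reader, fixed to the counter, turned by up to 0.35 rad: low grey box, dark steel deck, 150 mm (own x) x 190 mm (own y), deck surface 36 mm above the counter. Origin on the counter under its centre; x points to the long fence (away from the robot at zero yaw), y to the short fence, z up. A carton pressed down on the deck drags, and that friction takes up part of a sideways push.
- long_fence: Aluminium bar screwed on the reader's deck near its far edge, 133 mm long along the reader's y, 8 mm thick, 10 mm high above the deck. Its inner face lies at x = +62 mm in the reader's frame and spans y = -45 to +88 mm. Origin at the middle of its underside, at (66, 21.5, 36) mm in the reader's frame; axes as the reader's.
- short_fence: Aluminium bar at right angles to the long fence, 65 mm long along the reader's x, 8 mm thick, 10 mm high above the deck. Its inner face lies at y = +80 mm in the reader's frame and spans x = -3 to +62 mm. Origin at the middle of its underside, at (29.5, 84, 36) mm in the reader's frame; axes as the reader's.
- corner (a point): Inner corner on the deck surface where the inner faces of the two fences meet: (62, 80, 36) mm in the reader's frame.
- window (a point): Middle of the reader's dark square glass window (58 mm, flush with the deck), on the deck surface at (31, 26, 36) mm in the reader's frame. The carton's centre is 18 mm above this point when it lies home in the corner.
- stock_bottle: Bystander: white round tablet bottle, 64 mm diameter, 118 mm high. Origin at the centre of its underside.
- bottle_cap: Bystander: loose white bottle cap, 39 mm diameter, 16 mm high. Origin at the centre of its underside.
- vial_a: Bystander: amber vial with white cap, 38 mm diameter, 71 mm high. Origin at the centre of its underside.
- vial_b: Bystander: another such amber vial. Origin at the centre of its underside.
- flat_pack: Bystander: small flat carton 85 x 45 x 20 mm lying down. Origin at the centre of its underside.
- tall_pack: Bystander: tall square carton 48 x 48 x 95 mm standing on end. Origin at the centre of its underside.
- spatula: Bystander: counting spatula 190 mm long, lying on the counter.

How it is judged:
On the way:
1. the carton lies flat, code face down, on the reader's deck (angle between carton's own x axis and vertical above 3.06 rad and contact force between carton and reader above 0.1 N and z of carton in the frame of reader between 0.05 and 0.058 m and horizontal distance between carton and window below 0.12 m), for 0.1 s.
At the end, for the whole second after the job is handed in: Carton flat on the deck (3.5 degrees, 3 mm), code face down, centre within 6 mm of the window's middle, square to the long fence within 3 degrees, pressing each of the two fences with more than 1 N at once, at rest, the fingers still holding or pushing it with more than 1 N (angle between carton's own x axis and vertical above 3.08 rad and z of carton in the frame of reader between 0.051 and 0.057 m and horizontal distance between carton and window below 0.006 m and angle between the y axis of carton and the y axis of reader, either way round below 0.05 rad and contact force between carton and long_fence above 1 N and contact force between carton and short_fence above 1 N and contact force between the fingers and carton above 1 N and linear speed of carton below 0.02 m/s); the arm keeps its last pose, push and grip.
It fails at once if another thing on the counter is moved by more than 20 mm (distance of any of stock_bottle, bottle_cap, vial_a, vial_b, flat_pack, tall_pack, spatula from where it was at the start of the episode above 0.02 m).
It also fails if it takes over 72 s, if anything falls off the work surface, if the arm or the gripper's body presses on something with over 40 N, if the wrist force passes 120 N, or if a joint passes its speed limit or range.

### The arm

A 6-joint arm with a two-finger parallel gripper is mounted at the origin on the work surface. World frame = base frame: x ahead of the robot, y to its left, z up, the work surface at z = 0. Lengths are in m, angles in rad, forces in N, time in s.
With the tool pointing down it reaches from about 0.35 to 0.875 m from the base axis. Payload 15.5 kg.
Tool frame: the origin (TCP) lies on the front face of the gripper's body, between the roots of the fingers; the fingertips stand 73 mm ahead of it and the grasp point (between the pads) lies 54 mm ahead of it; z points along the fingers, y is the line along which they close (so a half turn about z gives the same grasp; the last joint's range is limited). The gripper opens to 85 mm and grips with 20 to 120 N. Pads are 22 mm wide; open, the fingers measure 114 mm over their backs; the gripper's body (76 mm by 85 mm) begins 54 mm behind the grasp point. The pads swing forward as they close: fully open they stand 13 mm farther back than shut.
Start: joints at [-1.284, 0.494, 1.345, -0, 1.302, -0.096], TCP at [0.233, -0.58, 0.304] pointing down, gripper open.
Joint ranges: [-2.91, 2.91], [-0.82, 2.16], [0.22, 2.67], [-1.22, 4.37], [0.12, 2.79], [-3.08, 3.08]. Speed limits (rad/s): [1.89, 1.89, 2.57, 3.01, 3.01, 3.01].

### API

Orientations are given as a rotation vector (axis times angle).
In Python, from plant import ctrl gives the robot as it stands.
- The arm moves only by the tool shift_gripper, called in YAML: its name, and indented under it one key for each argument. Schema: {"type":"object","properties":{"plan":{"type":"array","items":{"type":"number"},"minItems":4,"maxItems":40},"jaw":{"type":"number"},"only":{"type":"string"},"quiet":{"type":"boolean"},"lines":{"type":"string"}},"required":["plan"],"additionalProperties":false}. plan is one flat list of numbers that holds 1 to 10 rows one after another, with no inner brackets; each row has 4 numbers: dx, dy, dz in m, then a turn about the tool's z in rad; each row shifts and turns the commanded pose from where the row before left it, along the tool's axes as they then stand; what a row does not reach is not made up. A row lasts 1/10 s, in which the tool goes at most 0.05 m and 0.15 rad, less where a joint would pass 70% of its speed; a pose out of reach is approached as far as the arm can. jaw is the finger opening in m, set as the call begins (left out keeps the last). The fingers move at their own pace and stop on an object; the grip force is fixed at half the most. Time passes only in rows, so rows that do not move let the fingers close. The tool returns the time, the measured TCP pose, the force, the opening and the grip force at its end. only (a regular expression) keeps the lines of the reply that match it, lines (a string "A,B") keeps lines A to B, and quiet returns only ok. Input that does not fit is refused with a message, and nothing moves.
- ctrl.get_obs(): the state, without advancing time (a new reading comes with each control period).
- ctrl.snapshot(name): name is "scene" or "top" or "wrist"; returns a dict with "image" (480x640x3 uint8, red, green, blue), "fx", "fy", "cx", "cy" (pixels), "k1" (the pictures are not rectified: a ray, as slopes to the right and down, at radius r is drawn at 1 + k1 r^2 times it, then the intrinsics apply), "R" (3x3) and "t" (3): a world point X has camera coordinates R X + t. Camera axes: x right, y down, z forward; pixel columns grow to the right and rows downward; lengths in m; the calibration is good to about 2 mm. A picture is of the moment at which its call begins. There is no depth.
- ctrl.sign_off(): hands the job in; it is judged then, once.
The state is a dict: "clock": time; "joints": joint angles; "qd": joint speeds; "joint_torque": joint torques, N m; "tool_pos": TCP position; "ee_rot": TCP orientation; "contact_force": force on the tool from outside, world axes, zero at the start; "moment": the same for the moment, N m; "finger_gap": finger opening in m; "grasp_force": force on a finger pad.
Only numpy, scipy, OpenCV 4.12 (cv2) and the standard library are available. Lean on these libraries where they do the work, as an engineer would, in place of code of your own. Each camera call takes 0.05 s, during which the arm holds its last target. There are 200 camera calls.

## Working session

There is one attempt and no reset: what is moved stays moved. The work goes in short steps, Python scripts to look and compute and a tool call to move; the robot and the scene stay as the last step left them, time stands still between calls to the robot, and variables do not carry over. Pictures are saved under pics/ and viewed, at most 10 in all, crops included, and the job is handed in when it is done.

```bash
ls; mkdir -p pics
```

Run:
```python
from plant import ctrl
import cv2,numpy as np
o=ctrl.get_obs()
print({k:np.round(v,3) for k,v in o.items()})
for n in ["scene","top"]:
    s=ctrl.snapshot(n); cv2.imwrite(f"pics/{n}0.png",s["image"][:,:,::-1]); print(n,[s[k] for k in("fx","fy","cx","cy","k1")],np.round(s["R"],3).tolist(),np.round(s["t"],3))
```

```text
pics
plant.py
{'clock': np.float64(0.0), 'joints': array([-1.284,  0.494,  1.346,  0.   ,  1.302, -0.095]), 'qd': array([ 0.001, -0.001,  0.002,  0.002,  0.002, -0.   ]), 'joint_torque': array([-2.0000e-03, -8.8215e+01, -3.8387e+01, -0.0000e+00,  1.0000e-02,
       -0.0000e+00]), 'tool_pos': array([ 0.233, -0.579,  0.303]), 'ee_rot': array([-3.083, -0.597,  0.   ]), 'contact_force': array([-0.711, -0.104, -1.02 ]), 'moment': array([ 0.044, -0.035,  0.01 ]), 'grasp_force': np.float64(0.0), 'finger_gap': np.float64(0.085)}
scene [588.3091698295117, 588.3091698295117, 324.5746425059746, 242.72758292647381, -0.12418096982685706] [[-0.784, 0.62, -0.011], [0.353, 0.432, -0.83], [-0.51, -0.655, -0.558]] [ 0.459 -0.15   1.806]
top [493.8149292506698, 493.8149292506698, 320.50830264723476, 236.4258448329412, -0.01072202028870554] [[-0.06, -0.998, 0.005], [-0.978, 0.058, -0.198], [0.197, -0.017, -0.98]] [0.032 0.576 1.094]
```

View pics/top0.png

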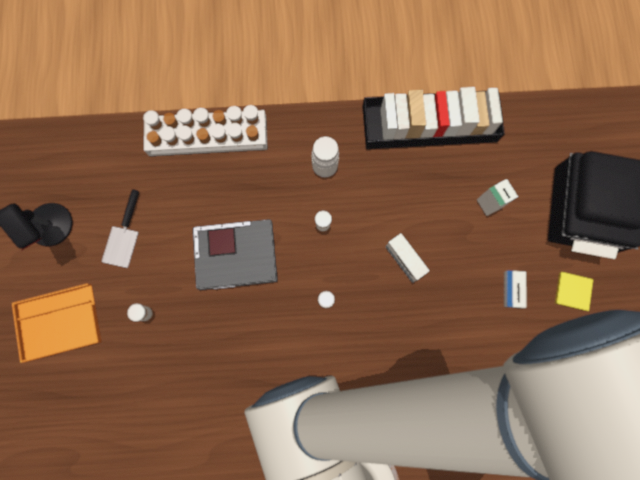

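View pics/scene0.png

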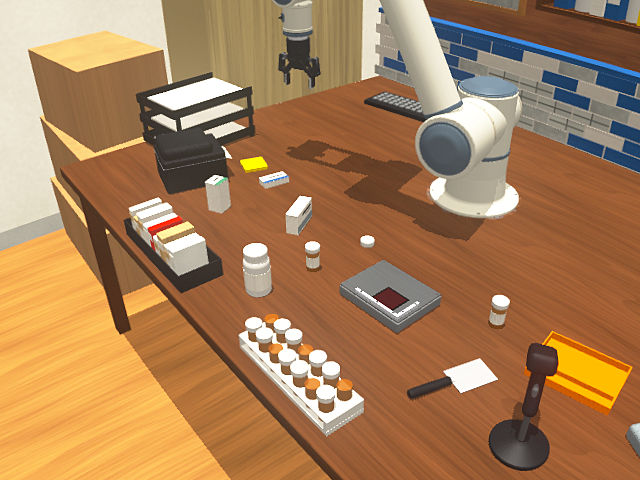

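Create h.py:
```python
import cv2,numpy as np
from plant import ctrl
def undist(s,p):
    K=np.array([[s["fx"],0,s["cx"]],[0,s["fy"],s["cy"]],[0,0,1.]])
    return cv2.undistortPoints(np.array(p,float).reshape(-1,1,2),K,np.array([s["k1"],0,0,0,0.])).reshape(-1,2)
def cast(s,p,z):
    "pixels -> world points on plane z"
    R=np.array(s["R"]);t=np.array(s["t"]);u=undist(s,p)
    d=np.c_[u,np.ones(len(u))]@R; c=-R.T@t
    return c+d*((z-c[2])/d[:,2])[:,None]
def proj(s,X):
    K=np.array([[s["fx"],0,s["cx"]],[0,s["fy"],s["cy"]],[0,0,1.]])
    R=np.array(s["R"]);return cv2.projectPoints(np.array(X,float).reshape(-1,1,3),cv2.Rodrigues(R)[0],np.array(s["t"],float),K,np.array([s["k1"],0,0,0,0.]))[0].reshape(-1,2)
def big(im,x,y,w,h,k,name): cv2.imwrite(name,cv2.resize(im[y:y+h,x:x+w,::-1],None,fx=k,fy=k,interpolation=cv2.INTER_CUBIC))
```

Run:
```python
from h import *
a=ctrl.snapshot("top");b=ctrl.snapshot("scene")
print("cams",-np.array(a["R"]).T@a["t"],-np.array(b["R"]).T@b["t"])
A=cv2.resize(a["image"][210:300,180:440],None,fx=3,fy=3,interpolation=cv2.INTER_CUBIC)
B=cv2.resize(b["image"][185:245,270:400],None,fx=5,fy=5,interpolation=cv2.INTER_CUBIC)
c=np.zeros((575,780,3),np.uint8);c[:270,:780]=A;c[270:570,:650]=B
cv2.imwrite("pics/c1.png",c[:,:,::-1])
g=a["image"].astype(int);m=((g.min(2)>150)).astype(np.uint8)
n,l,st,ce=cv2.connectedComponentsWithStats(m)
for i in range(1,n):
    x,y=ce[i]
    if st[i,4]>60 and 180<x<440 and 150<y<320:
        r=cv2.minAreaRect(cv2.findContours((l==i).astype(np.uint8),0,2)[0][0]);print(st[i],r)
```

```text
cams [0.35003629 0.01686441 1.18612512] [1.33467271 0.96275294 0.88771146]
[315 211  17  16 212] ((323.0, 218.5), (15.0, 16.0), 90.0)
[193 221  58  37 369] ((216.28094482421875, 229.58839416503906), (27.006393432617188, 65.19071197509766), 57.893741607666016)
[389 234  40  46 763] ((408.55999755859375, 256.08001708984375), (48.0, 16.0), 53.13010025024414)
[318 291  16  17 207] ((325.5, 299.0), (16.0, 15.0), 90.0)
```

View pics/c1.png

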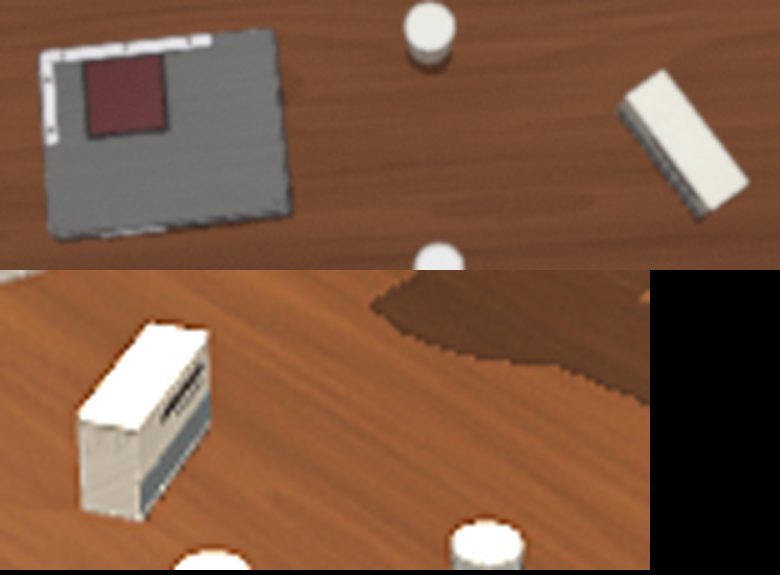

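Add to h.py:
```python
def rectw(s,m,z):
    "largest contour of mask -> world min area rect (centre, sizes, box)"
    c=max(cv2.findContours(m.astype(np.uint8),0,1)[0],key=cv2.contourArea)
    w=cast(s,c.reshape(-1,2),z)[:,:2]
    r=cv2.minAreaRect((w*1000).astype(np.float32));return r,cv2.boxPoints(r)
```

Run:
```python
from h import *
a=ctrl.snapshot("top");g=a["image"].astype(int)
roi=np.zeros(g.shape[:2],bool);roi[215:295,185:280]=1
win=roi&(g[...,0]-g[...,1]>25)&(g.sum(2)<190)
roi2=roi.copy();print(g[240,222],g[262,240],g[225,300])
r,b=rectw(a,win,.036);print("win",r,b.tolist())
fen=roi&(g.min(2)>140);fen[280:]=0
ys,xs=np.nonzero(fen);w=cast(a,np.c_[xs,ys],.046)[:,:2]
hi=w[(xs>203)];lo=w[(ys>234)]
for q in(hi,lo):print("fence",cv2.fitLine(q.astype(np.float32),cv2.DIST_HUBER,0,.01,.01).ravel(),len(q))
grey=roi&(abs(g[...,0]-g[...,2])<22)&(g.sum(2)>200)
grey=cv2.morphologyEx(grey.astype(np.uint8),cv2.MORPH_CLOSE,np.ones((15,15)))
r,b=rectw(a,grey,.036);print("deck",r,b.tolist())
roi=np.zeros(g.shape[:2],bool);roi[225:290,380:435]=1
r,b=rectw(a,roi&(g.min(2)>150),.062);print("carton",r,b.tolist())
s=ctrl.snapshot("wrist");cv2.imwrite("pics/w0.png",s["image"][:,:,::-1])
print("carton in wrist",proj(s,[[.36,-.15,.03]]))
```

```text
[102  58  61] [115 113 112] [113  71  48]
win ((473.22613525390625, 197.09376525878906), (6.9791035652160645, 2.0310280888224952e-05), 86.6094970703125) [[473.0197448730469, 193.61032104492188], [473.0197448730469, 193.61032104492188], [473.4325256347656, 200.57720947265625], [473.4325256347656, 200.57720947265625]]
fence [ 0.05135453 -0.9986805   0.6195022   0.21641745] 218
fence [0.9990055  0.04458728 0.57339984 0.28973517] 111
deck ((551.3033447265625, 202.7928466796875), (154.2836456298828, 189.1990509033203), 2.744713306427002) [[469.7200622558594, 293.58984375], [478.7799987792969, 104.60784149169922], [632.8865966796875, 111.995849609375], [623.82666015625, 300.97784423828125]]
carton ((518.6381225585938, -202.25242614746094), (109.16368103027344, 37.64834976196289), 31.983217239379883) [[462.3710021972656, -215.1961212158203], [482.312255859375, -247.1295623779297], [574.9052734375, -189.30873107910156], [554.9639892578125, -157.3752899169922]]
carton in wrist [[-112.0973653  -116.42915121]]
```

View pics/w0.png

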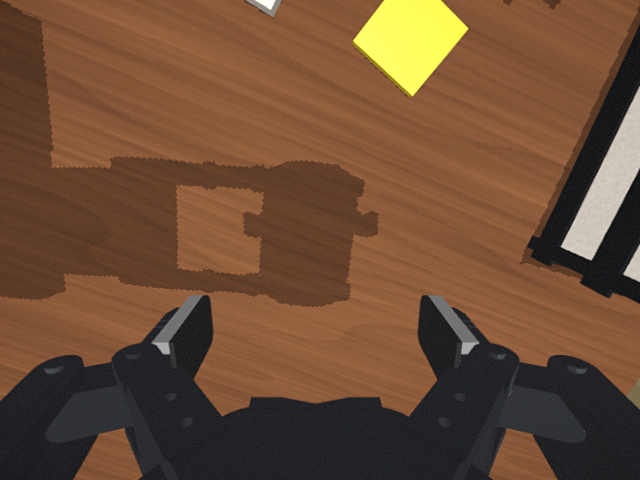

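The wrist picture shows only the counter and a yellow pad; the carton is outside it. In the scene crop, the face toward +y/-x is the printed panel, so the code should face +x/-y. I'll check that once the carton is lifted.

Add to h.py:
```python
def goto(p,yaw_y,half=False):
    "tool-axis shift to world p and turn so tool y has world yaw yaw_y"
    o=ctrl.get_obs();R=cv2.Rodrigues(np.array(o["ee_rot"],float))[0]
    y=np.arctan2(R[1,1],R[0,1]);t=(y-yaw_y+np.pi)%(2*np.pi)-np.pi
    print("clock",round(float(o["clock"]),2),"shift",np.round(R.T@(np.array(p)-o["tool_pos"]),4),"turn",round(t,4),"F",np.round(o["contact_force"],1),"tilt",np.round(R[:,2],3),"j",np.round(o["joints"],2))
```

Run:
```python
from h import *
a=ctrl.snapshot("top");g=a["image"].astype(int)
roi=np.zeros(g.shape[:2],bool);roi[222:262,200:242]=1
r,b=rectw(a,roi&(g[...,0]-g[...,1]>20),.036);print("win",r,b.tolist())
goto([.5186,-.2023,.304],np.arctan2(-.848,.53))
```

```text
win ((583.8958740234375, 232.27517700195312), (58.55077362060547, 59.196922302246094), 2.485858917236328) [[553.3642578125, 260.5760498046875], [555.9317626953125, 201.434814453125], [614.427490234375, 203.97430419921875], [611.8599853515625, 263.11553955078125]]
clock 0.35 shift [ 4.055e-01 -2.436e-01 -2.000e-04] turn -0.1758 F [ 0.6 -0.1  0.3] tilt [-0.  0. -1.] j [-1.28  0.49  1.35 -0.    1.3  -0.1 ]
```

shift_gripper:
  plan: [0.0406, -0.0243, 0, 0, 0.0406, -0.0243, 0, 0, 0.0406, -0.0243, 0, 0, 0.0406, -0.0243, 0, 0, 0.0406, -0.0243, 0, 0, 0.0406, -0.0243, 0, 0, 0.0406, -0.0243, 0, 0, 0.0406, -0.0243, 0, 0, 0.0406, -0.0243, 0, 0, 0.0403, -0.0248, 0, 0]
  jaw: 0.085

```text
clock: 1.35
tool_pos: [0.5198, -0.2006, 0.304]
ee_rot: [3.084, 0.598, 0.0]
contact_force: [0.2, -0.1, -1.0]
finger_gap: 0.0852
grasp_force: 0.0
```

```bash
python3 -c "
from h import *
goto([.5186,-.2023,.2],np.arctan2(-.848,.53))"
```

```text
clock 1.35 shift [-0.0018  0.0011  0.104 ] turn -0.1758 F [ 0.2 -0.1 -1. ] tilt [ 0. -0. -1.] j [-0.48  0.4   1.51 -0.    1.23  0.71]
```

shift_gripper:
  plan: [0, 0, 0, -0.088, 0, 0, 0, -0.088, 0, 0, 0.04, 0, 0, 0, 0.04, 0, 0, 0, 0, 0]

```text
clock: 1.85
tool_pos: [0.5169, -0.2013, 0.2201]
ee_rot: [-3.015, -0.865, 0.008]
contact_force: [-0.8, 0.5, 1.1]
finger_gap: 0.0853
grasp_force: 0.0
```

```bash
python3 -c "
from h import *
goto([.5186,-.2023,.09],np.arctan2(-.848,.53))
s=ctrl.snapshot('wrist');cv2.imwrite('pics/w1.png',s['image'][:,:,::-1])
print(proj(s,[[.5186,-.2023,.062]]))"
```

```text
clock 1.85 shift [0.0014 0.0026 0.1301] turn 0.0002 F [-0.8  0.5  1.1] tilt [-0.007  0.003 -1.   ] j [-0.48  0.5   1.61  0.    1.04  0.53]
[[317.15523803 243.9184049 ]]
```

View pics/w1.png

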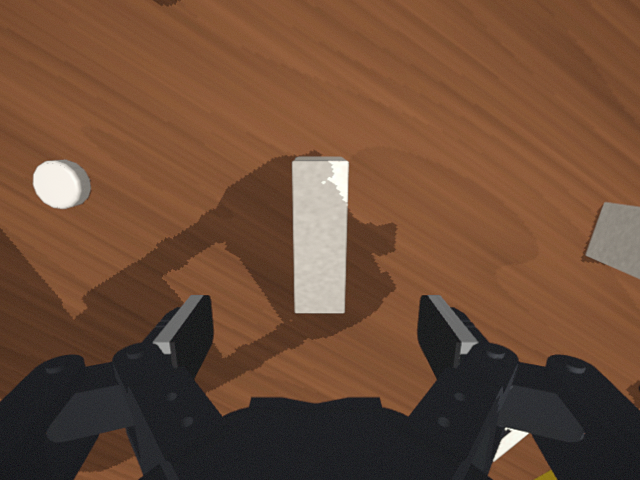

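The carton's top face is centred at (320,236), squarely between the fingers (pads at columns about 210 and 425) and aligned with them. I'll go down and grip.

shift_gripper:
  plan: [0.0014, 0.0026, 0.035, 0, 0, 0, 0.035, 0, 0, 0, 0.03, 0, 0, 0, 0.02, 0, 0, 0, 0.01, 0, 0, 0, 0, 0]

```text
clock: 2.5
tool_pos: [0.5219, -0.2041, 0.0944]
ee_rot: [3.02, 0.866, 0.0]
contact_force: [-0.3, -0.9, 0.4]
finger_gap: 0.0849
grasp_force: 0.0
```

shift_gripper:
  plan: [0, 0, 0, 0, 0, 0, 0, 0, 0, 0, 0, 0, 0, 0, 0, 0, 0, 0, 0, 0, 0, 0, 0, 0, 0, 0, 0, 0, 0, 0, 0, 0]
  jaw: 0.0

```text
clock: 3.3
tool_pos: [0.5218, -0.204, 0.0949]
ee_rot: [3.019, 0.866, 0.002]
contact_force: [-2.0, 1.3, 12.5]
finger_gap: 0.0356
grasp_force: 60.2
```

shift_gripper:
  plan: [0, 0, -0.04, 0, 0, 0, -0.04, 0, 0, 0, -0.04, 0, 0, 0, -0.04, 0, 0, 0, 0, -0.14, 0, 0, 0, -0.14, 0, 0, 0, -0.14, 0, 0, 0, -0.14, 0, 0, 0, -0.14, 0, 0, 0, -0.14]

```text
clock: 4.3
tool_pos: [0.5212, -0.2037, 0.2541]
ee_rot: [-2.398, -2.029, 0.0]
contact_force: [0.2, -0.2, -1.2]
finger_gap: 0.0352
grasp_force: 60.6
```

shift_gripper:
  plan: [0, 0, 0, -0.11, 0, 0, 0, -0.11, 0, 0, 0, 0, 0, 0, 0, 0]

```text
clock: 4.7
tool_pos: [0.5213, -0.2038, 0.254]
ee_rot: [2.171, 2.27, 0.0]
contact_force: [0.6, 0.4, -1.2]
finger_gap: 0.0356
grasp_force: 60.6
```

Run:
```python
from h import *
s=ctrl.snapshot('scene');o=ctrl.get_obs();p=proj(s,[o["tool_pos"]-[0,0,.07]])[0].astype(int);print(p)
x,y=max(p[0]-65,0),max(p[1]-50,0);big(s['image'],x,y,130,100,5,'pics/s2.png')
# reader centre from window
c=np.array([.5839,.2323])-np.array([[np.cos(.047),-np.sin(.047)],[np.sin(.047),np.cos(.047)]])@[.031,.026];print(c)
R=np.array([[np.cos(.047),-np.sin(.047)],[np.sin(.047),np.cos(.047)]])
q=c+R@[-.030,.022];print(q);goto([*q,.25],.047)
```

```text
[295 165]
[0.55415578 0.20487225]
[0.52315529 0.22543847]
clock 4.75 shift [0.4287 0.021  0.004 ] turn -0.0022 F [-0.   0.5 -0.9] tilt [ 0. -0. -1.] j [-0.48  0.46  1.57 -0.    1.11 -0.52]
```

View pics/s2.png

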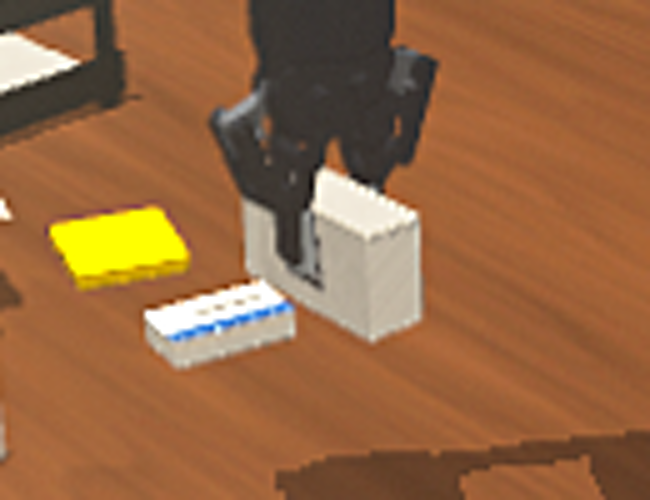

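The carton is held with the striped panel turned away; black code fragments show beside the finger at about (315,270) on the +x face. So the code faces the long fence, and I'll carry it over.

shift_gripper:
  plan: [0.043, 0.0021, 0, 0, 0.043, 0.0021, 0, 0, 0.043, 0.0021, 0, 0, 0.043, 0.0021, 0, 0, 0.043, 0.0021, 0, 0, 0.043, 0.0021, 0, 0, 0.043, 0.0021, 0, 0, 0.043, 0.0021, 0, 0, 0.043, 0.0021, 0, 0, 0.0417, 0.0021, 0, 0]

```text
clock: 5.75
tool_pos: [0.5215, 0.2273, 0.254]
ee_rot: [2.17, 2.271, 0.0]
contact_force: [0.5, -0.3, -1.9]
finger_gap: 0.0355
grasp_force: 60.6
```

shift_gripper:
  plan: [0, 0, 0.04, 0, 0, 0, 0.04, 0, 0, 0, 0, 0, 0, 0, 0, 0]

```text
clock: 6.15
tool_pos: [0.5218, 0.2253, 0.1743]
ee_rot: [-2.169, -2.272, 0.002]
contact_force: [0.7, -0.6, -0.8]
finger_gap: 0.0354
grasp_force: 60.4
```

Run:
```python
from h import *
goto([.5232,.2254,.132],.047)
a=ctrl.snapshot('top');g=a["image"].astype(int);big(a['image'],180,200,130,110,6,'pics/t3.png')
```

```text
clock 6.15 shift [0.0001 0.0014 0.0423] turn -0.0006 F [ 0.7 -0.6 -0.8] tilt [-0.001 -0.    -1.   ] j [0.3  0.57 1.63 0.   0.94 0.26]
```

View pics/t3.png

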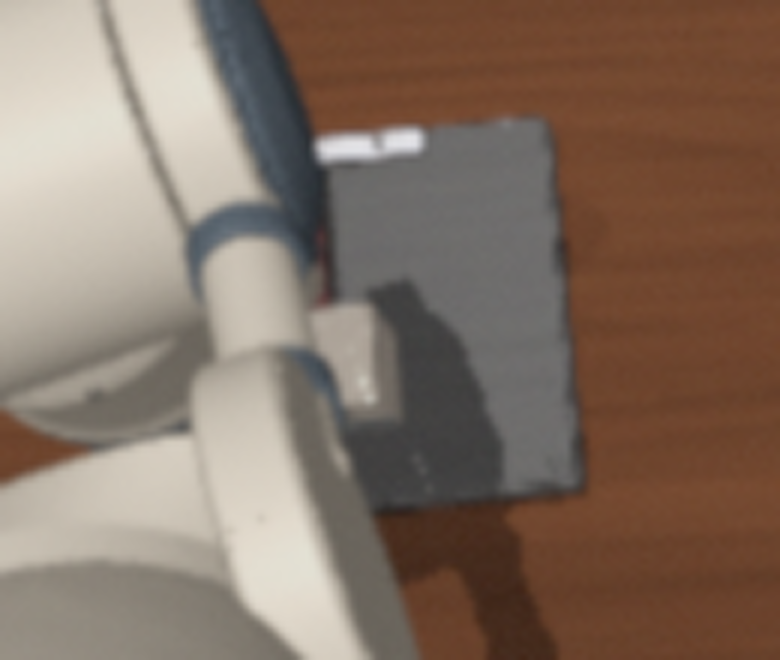

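The arm hides most of the carton, but its right end stands over the deck; its far top corner is at about (242,251) in the full image. I'll lower it slowly.

```bash
python3 -c "
from h import *
s=ctrl.snapshot('top');print(cast(s,[[242.5,251]],.141))"
```

```text
[[0.53856192 0.16784887 0.141     ]]
```

shift_gripper:
  plan: [0, 0.0014, 0.02, 0, 0, 0, 0.015, 0, 0, 0, 0.005, 0, 0, 0, 0.002, 0, 0, 0, 0, 0, 0, 0, 0, 0]

```text
clock: 6.85
tool_pos: [0.5236, 0.2256, 0.1328]
ee_rot: [2.167, 2.273, 0.002]
contact_force: [-0.3, 0.1, -1.3]
finger_gap: 0.0356
grasp_force: 60.5
```

shift_gripper:
  plan: [0, 0, 0.001, 0, 0, 0, 0.001, 0, 0, 0, 0, 0]
  only: "pos|force"

```text
tool_pos: [0.5235, 0.2255, 0.1309]
contact_force: [-3.1, -2.1, 14.9]
grasp_force: 62.4
```

shift_gripper:
  plan: [0, 0, 0.001, 0, 0, 0, 0, 0, 0, 0, 0, 0]
  only: "pos|force"

```text
tool_pos: [0.5234, 0.2255, 0.1308]
contact_force: [-8.0, -3.8, 35.3]
grasp_force: 64.8
```

shift_gripper:
  plan: [0, 0, -0.0015, 0, 0, 0, 0, 0]
  only: "pos|force"

```text
tool_pos: [0.5234, 0.2255, 0.1309]
contact_force: [-3.5, -0.6, 16.2]
grasp_force: 62.7
```

shift_gripper:
  plan: [0, 0, 0, 0, 0, 0, 0, 0, 0, 0, 0, 0, 0, 0, 0, 0, 0, 0, 0, 0, 0, 0, -0.03, 0, 0, 0, -0.045, 0, 0, 0, 0, 0]
  jaw: 0.085

```text
clock: 8.45
tool_pos: [0.5252, 0.2261, 0.2102]
ee_rot: [2.165, 2.272, 0.01]
contact_force: [-0.1, 0.9, -1.1]
finger_gap: 0.085
grasp_force: 0.0
```

shift_gripper:
  plan: [0, -0.025, 0, 0, 0, -0.027, 0, 0, 0, 0, 0, 0, 0, 0, 0, 0, 0, 0, 0, 0, 0, 0, 0, 0, 0, 0, 0.02, 0, 0, 0, 0.02, 0, 0, 0, 0.01, 0, 0, 0, 0, 0]
  jaw: 0

```text
clock: 9.45
tool_pos: [0.4711, 0.2228, 0.1543]
ee_rot: [-2.167, -2.273, 0.003]
contact_force: [0.5, 0.0, 0.4]
finger_gap: 0.0001
grasp_force: 0.0
```

Run:
```python
from h import *
a=ctrl.snapshot('scene');goto([.5232,.2254,.156],.047);big(a['image'],320,170,150,120,5,'pics/s4.png')
```

```text
clock 9.5 shift [-0.      0.0519 -0.0009] turn 0.0009 F [0.7 0.1 0. ] tilt [-0.001 -0.    -1.   ] j [0.33 0.55 1.76 0.   0.83 0.28]
```

View pics/s4.png

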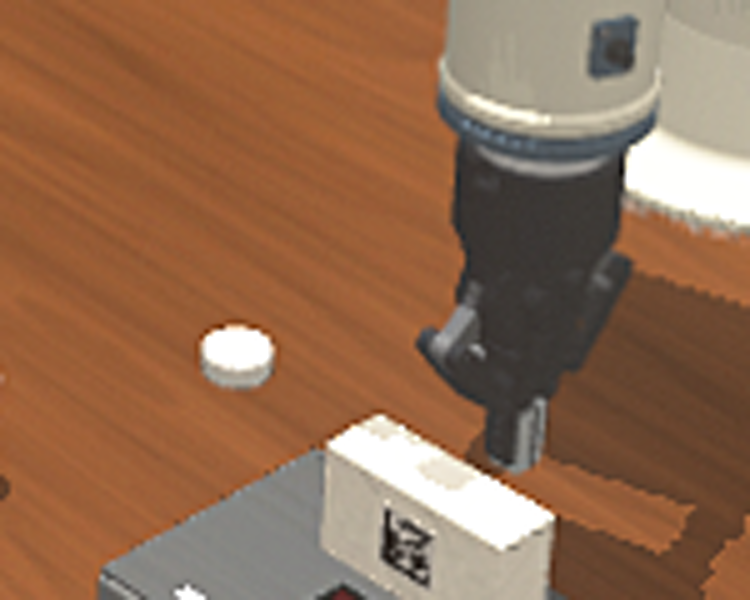

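The carton stands on the deck with the code (crop (405,545)) facing the long fence, and the closed fingers are behind it. I'll push near the top.

shift_gripper:
  plan: [0, 0.006, -0.004, 0, 0, 0.006, 0, 0, 0, 0.006, 0, 0, 0, 0.006, 0, 0, 0, 0.006, 0, 0]
  only: "pos|force"

```text
tool_pos: [0.5019, 0.2244, 0.1595]
contact_force: [-0.3, -0.0, -0.5]
grasp_force: 0.3
```

shift_gripper:
  plan: [0, 0.007, 0, 0, 0, 0.007, 0, 0, 0, 0.007, 0, 0, 0, 0.006, 0, 0, 0, 0, 0, 0, 0, 0, 0, 0, 0, 0, 0, 0]

```text
clock: 10.7
tool_pos: [0.5279, 0.2257, 0.1593]
ee_rot: [-2.167, -2.274, 0.001]
contact_force: [0.5, 0.1, 0.1]
finger_gap: -0.0001
grasp_force: 0.0
```

Run:
```python
from h import *
a=ctrl.snapshot('scene');big(a['image'],320,170,150,170,3.5,'pics/s5.png')
```

```text
(no output)
```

View pics/s5.png

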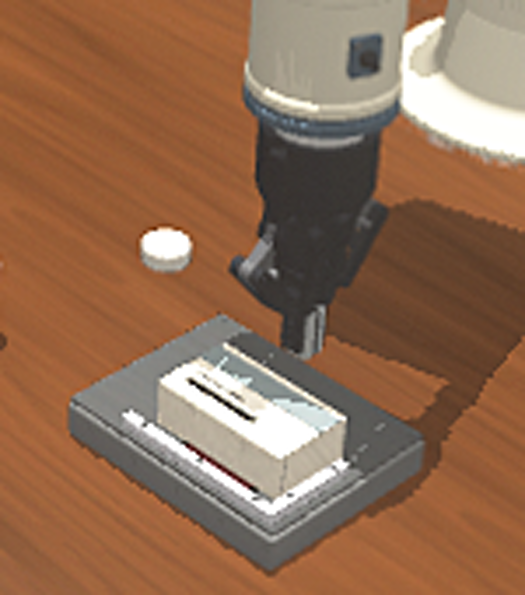

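The carton lies panel up inside both fences, with a small gap to each. The top face corners in the crop are about (160,374), (278,458), (345,418) and (226,343).

Run:
```python
from h import *
s=ctrl.snapshot('scene');p=np.array([[160,374],[278,458],[345,418],[226,343]])/3.5+[320,170]
w=cast(s,p,.072)[:,:2];yaw=.047;R=np.array([[np.cos(yaw),-np.sin(yaw)],[np.sin(yaw),np.cos(yaw)]])
l=(w-[.55416,.20487])@R;print(np.round(l*1000,1),"centre",l.mean(0)*1000,w.mean(0),"yaws",np.arctan2(-(l[1]-l[0])[0],(l[1]-l[0])[1]),np.linalg.norm(l-np.roll(l,-1,0),axis=1))
goto([*w.mean(0),.2],yaw)
```

```text
[[ 46.4 -33. ]
 [ 52.2  77.6]
 [ -8.7  79. ]
 [-10.2 -28. ]] centre [19.92939603 23.91951016] [0.57294358 0.22969943] yaws -0.052174966003941226 [0.11073445 0.06093852 0.10693062 0.05689695]
clock 10.8 shift [ 0.0018  0.0451 -0.0406] turn 0.0011 F [-0.3 -0.3  0.8] tilt [-0. -0. -1.] j [0.3  0.6  1.62 0.   0.92 0.25]
```

shift_gripper:
  plan: [0, 0, -0.04, 0, 0.0018, 0.0225, 0, 0, 0, 0.0225, 0, 0, 0, 0, 0, 0, 0, 0, 0, 0, 0, 0, 0, 0, 0, 0, 0.04, 0, 0, 0, 0.03, 0, 0, 0, 0.01, 0, 0, 0, 0, 0]
  jaw: 0.085

```text
clock: 11.8
tool_pos: [0.572, 0.2295, 0.1184]
ee_rot: [-2.166, -2.273, 0.004]
contact_force: [-0.1, -0.4, 0.8]
finger_gap: 0.0845
grasp_force: 0.0
```

shift_gripper:
  plan: [0, 0, 0, 0, 0, 0, 0, 0]

```text
clock: 12.0
tool_pos: [0.5737, 0.2299, 0.1209]
ee_rot: [2.167, 2.273, 0.003]
contact_force: [-0.1, -0.1, 0.2]
finger_gap: 0.085
grasp_force: 0.0
```

```bash
python3 -c "
from h import *
goto([.5729,.2297,.121],.047)"
```

```text
clock 12.0 shift [-0.0002 -0.0008 -0.0001] turn 0.001 F [-0.1 -0.1  0.2] tilt [ 0.002  0.001 -1.   ] j [0.28 0.7  1.53 0.   0.91 0.24]
```

shift_gripper:
  plan: [0, 0, 0, 0, 0, 0, 0, 0, 0, 0, 0, 0, 0, 0, 0, 0, 0, 0, 0, 0, 0, 0, 0, 0]
  jaw: 0

```text
clock: 12.6
tool_pos: [0.5734, 0.2298, 0.1205]
ee_rot: [2.167, 2.274, 0.002]
contact_force: [-1.3, -1.0, 11.6]
finger_gap: 0.0607
grasp_force: 64.4
```

shift_gripper:
  plan: [0, 0.003, 0, 0, 0, 0.003, 0, 0, 0, 0.003, 0, 0, 0, 0, 0, 0]
  only: "pos|force"

```text
tool_pos: [0.5821, 0.2302, 0.1205]
contact_force: [-5.2, -0.8, 12.8]
grasp_force: 64.7
```

shift_gripper:
  plan: [0, 0.001, 0, 0, 0, 0.001, 0, 0, 0, 0, 0, 0]
  only: "pos|force"

```text
tool_pos: [0.5837, 0.2303, 0.1206]
contact_force: [-7.7, -0.1, 14.6]
grasp_force: 64.8
```

shift_gripper:
  plan: [0.001, 0.001, 0, 0, 0.001, 0, 0, 0, 0, 0, 0, 0]
  only: "pos|force"

```text
tool_pos: [0.5852, 0.232, 0.1205]
contact_force: [-3.9, -3.7, 12.1]
grasp_force: 64.6
```

shift_gripper:
  plan: [0, 0.001, 0, 0, 0, 0.001, 0, 0, 0, 0, 0, 0]
  only: "pos|force"

```text
tool_pos: [0.5859, 0.2321, 0.1206]
contact_force: [-13.3, -3.1, 20.0]
grasp_force: 65.5
```

shift_gripper:
  plan: [0.001, 0, 0, 0, 0.001, 0, 0, 0, 0, 0, 0, 0]
  only: "pos|force"

```text
tool_pos: [0.5858, 0.233, 0.1205]
contact_force: [-11.3, -14.7, 22.1]
grasp_force: 65.7
```

shift_gripper:
  plan: [0.001, 0.001, 0, 0, 0, 0, 0, 0, 0, 0, 0, 0]
  only: "pos|force"

```text
tool_pos: [0.586, 0.2334, 0.1206]
contact_force: [-16.0, -21.4, 29.0]
grasp_force: 66.5
```

shift_gripper:
  plan: [0.0005, 0.001, 0, 0, 0, 0, 0, 0, 0, 0, 0, 0, 0, 0, 0, 0]
  only: "pos|force|rot"

```text
tool_pos: [0.5862, 0.2335, 0.1206]
ee_rot: [-2.166, -2.274, 0.011]
contact_force: [-22.4, -26.3, 35.7]
grasp_force: 67.2
```

shift_gripper:
  plan: [0, 0, -0.0005, 0, 0, 0, 0, 0, 0, 0, 0, 0, 0, 0, 0, 0]
  only: "pos|force|rot|gap"

```text
tool_pos: [0.5862, 0.2337, 0.1206]
ee_rot: [-2.166, -2.273, 0.01]
contact_force: [-21.1, -22.1, 27.2]
finger_gap: 0.061
grasp_force: 66.4
```

Run:
```python
from h import *
a=ctrl.snapshot('scene');big(a['image'],330,240,120,100,6,'pics/s6.png')
```

```text
(no output)
```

View pics/s6.png

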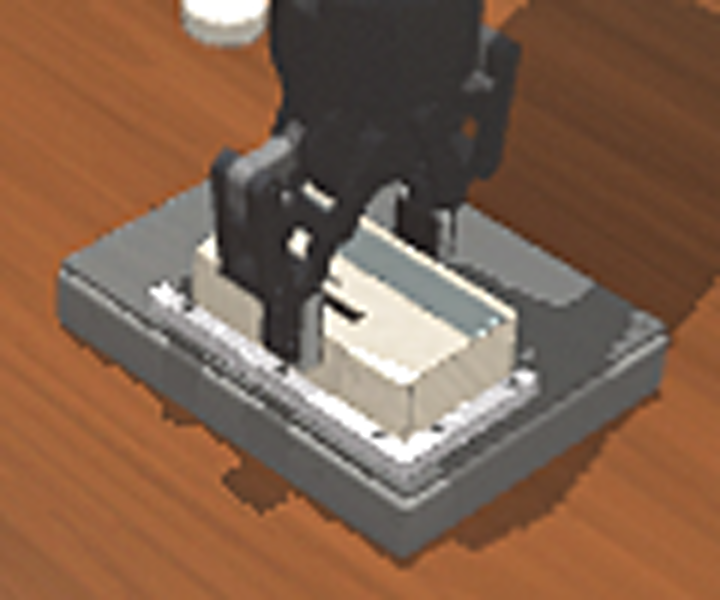

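The carton sits in the corner with the far finger just above the long fence. Top-face corners in the crop are about (195,255), (410,385) and (516,318); the fence's outer top corners are about (150,291) and (405,462). I'll check the squareness numerically.

Run:
```python
from h import *
s=ctrl.snapshot('scene');yaw=.047;R=np.array([[np.cos(yaw),-np.sin(yaw)],[np.sin(yaw),np.cos(yaw)]])
c=np.array([.55416,.20487])
H=np.array([[62,-28,72],[62,80,72],[0,80,72],[62,80,36],[70,-45,46],[70,88,46],[62,-45,46],[-3,88,46]])/1000
W=np.c_[H[:,:2]@R.T+c,H[:,2]];print("pred px crop",np.round((proj(s,W)-[330,240])*6).tolist())
for P,z in(([[195,255],[410,385],[516,318]],.072),([[150,291],[405,462]],.046)):
    print(np.round((cast(s,np.array(P)/6+[330,240],z)[:,:2]-c)@R*1000,1))
```

```text
pred px crop [[194.0, 244.0], [403.0, 380.0], [518.0, 308.0], [397.0, 456.0], [146.0, 286.0], [399.0, 455.0], [162.0, 277.0], [534.0, 369.0]]
[[ 66.6 -22.7]
 [ 62.2  83.7]
 [  5.1  83.6]]
[[ 71.2 -41.8]
 [ 71.1  91.8]]
```

shift_gripper:
  plan: [0, 0, -0.0007, 0, 0, 0, 0, 0, 0, 0, 0, 0, 0, 0, 0, 0]
  only: "pos|force|rot|gap"

```text
tool_pos: [0.5861, 0.2342, 0.1207]
ee_rot: [-2.166, -2.273, 0.01]
contact_force: [-16.4, -15.1, 16.0]
finger_gap: 0.0609
grasp_force: 65.3
```

shift_gripper:
  plan: [0.0005, 0.0005, -0.0005, 0, 0, 0, 0, 0, 0, 0, 0, 0, 0, 0, 0, 0, 0, 0, 0, 0]

```text
clock: 16.3
tool_pos: [0.5862, 0.2348, 0.1208]
ee_rot: [-2.165, -2.272, 0.011]
contact_force: [-16.9, -13.2, 11.4]
finger_gap: 0.0606
grasp_force: 64.7
```

shift_gripper:
  plan: [0.001, 0, 0, 0, 0, 0, 0, 0, 0, 0, 0, 0]
  only: "pos|force"

```text
tool_pos: [0.5861, 0.2358, 0.1208]
contact_force: [-17.1, -13.8, 10.1]
grasp_force: 64.7
```

shift_gripper:
  plan: [0.001, 0, 0, 0, 0, 0, 0, 0, 0, 0, 0, 0, 0, 0, 0, 0]
  only: "pos|force"

```text
tool_pos: [0.5861, 0.236, 0.1208]
contact_force: [-15.6, -21.6, 11.5]
grasp_force: 64.8
```

shift_gripper:
  plan: [0.001, 0, 0, 0, 0, 0, 0, 0, 0, 0, 0, 0, 0, 0, 0, 0]
  only: "pos|force"

```text
tool_pos: [0.5862, 0.2361, 0.1208]
contact_force: [-15.0, -30.6, 13.2]
grasp_force: 65.0
```

shift_gripper:
  plan: [0, 0.001, 0, 0, 0, 0, 0, 0, 0, 0, 0, 0, 0, 0, 0, 0]
  only: "pos|force"

```text
tool_pos: [0.5863, 0.2361, 0.1208]
contact_force: [-21.1, -30.8, 19.2]
grasp_force: 65.5
```

shift_gripper:
  plan: [0, 0.001, -0.0005, 0, 0, 0, 0, 0, 0, 0, 0, 0, 0, 0, 0, 0, 0, 0, 0, 0]
  only: "pos|force|rot"

```text
tool_pos: [0.5865, 0.2362, 0.1208]
ee_rot: [-2.165, -2.272, 0.019]
contact_force: [-25.2, -30.1, 17.3]
grasp_force: 65.3
```

shift_gripper:
  plan: [0, 0, 0, 0, 0, 0, 0, 0, 0, 0, 0, 0, 0, 0, 0, 0, 0, 0, 0, 0]
  only: "pos|force|clock"

```text
clock: 18.8
tool_pos: [0.5865, 0.2362, 0.1209]
contact_force: [-24.8, -29.9, 17.1]
grasp_force: 65.3
```

```bash
python3 -c "
from plant import ctrl
print(ctrl.sign_off())"
```

```text
the job is handed in; nothing more can be done
None
```

I handed the job in at 18.8 s with the carton code face down on the deck, still gripped and pressed into the corner: about 25 N toward the long fence and 30 N toward the short fence at the wrist. The sign-off returned no verdict.

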